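Lamp held over the lens barrel

TASK

Set the lens barrel into the two V yokes of the measuring base (either way round, focus ring between the yokes) without dropping it, and let go of it. Then take the bar lamp by its grip, carry it over the baffle, and finish while still holding it still and level, centred over the barrel and lengthwise along it, its underside about 15 mm above the barrel's focus ring and touching nothing. Do not knock the baffle or touch the barrel with the lamp, and leave the other things on the table where they are.

Things in the scene. Friction and masses are not known exactly. Their poses are not given: they have to be found in the camera images.
- barrel: the lens barrel: aluminium tube 40 mm in diameter and 110 mm long with a dark focus ring round its middle (46 mm in diameter, 24 mm wide); about 0.3 kg. Origin at its centre, on its axis; x runs along its axis. It is round, so its y and z may point anywhere. It starts lying in the grey rest, axis 32 mm above the table.
- rest: fixed low grey plastic V rest on which the barrel starts: base 120 x 70 x 4 mm, two 10 mm thick V yokes centred 30 mm either side of the middle, leaving 50 mm free between them for the fingers. Origin under its centre; x along the barrel.
- lamp: the bar lamp: aluminium bar with black end caps, 130 (x) x 38 (y) x 24 mm, with an upright black grip block on its middle (50 mm along x, 20 mm along y, from 22 to 68 mm above the underside); about 0.25 kg, balanced about its middle. Origin at the centre of its underside (the light side), z up. It starts standing on the table on its underside. Either end may lead.
- fixture: the measuring base, fixed: black plate 220 (x) x 160 (y) x 14 mm; in its middle a pedestal 90 x 36 mm, top 50 mm above the table, with two V yokes; a chrome bail handle across each end (97 mm from the middle, 51 mm tall) and a clamp knob (52 mm tall, 32 mm across) 60 mm to -x and 62 mm to +y of the middle. Origin under the plate's centre.
- cradle (a point): point on the measuring base where the middle of the seated barrel's axis lies, 90 mm above the table; x along the barrel, z up. The V yokes (10 mm thick, 45 degree sides, 45 mm wide at the top, up to 84 mm above the table) are centred 30 mm either side of it along x; the focus ring sits between them with 13 mm to spare each way. Fingers have room there down to 40 mm below this point.
- baffle: the baffle: fixed upright grey panel 340 mm long (x), 8 mm thick (y), 90 mm tall, with 50 mm wide feet; it stands between the parts and the measuring base. Origin under its centre, z up.
- cap: loose round grey lens cap lying flat, 40 mm across, 12 mm thick; origin under its centre. A bystander.
- thumbscrew: loose steel thumbscrew standing on its 44 mm head, stem up, 50 mm tall; origin under its centre. A bystander.
- driver: loose screwdriver, 170 mm long, lying on the table; its x axis runs along it from handle to tip. A bystander.
- tube: loose dark spare tube standing upright, 48 mm across at the foot, 85 mm tall; origin under its centre. A bystander.
- mouse: loose black computer mouse, 105 x 60 x 33 mm; origin under its centre. A bystander.
- bottle: loose clear water bottle, 64 mm across, 190 mm tall; origin under its centre. A bystander.

How it is judged:
By the outcome, as a careful person would: the job done as asked, in the order asked, and still so for the second after the job is handed in, while the arm keeps its last pose, push and grip.
It also fails if it takes over 72 s, if anything falls off the work surface, if the arm or the gripper's body presses on something with over 40 N, if the wrist force passes 120 N, or if a joint passes its speed limit or range.

ROBOT

A 6-joint arm with a two-finger parallel gripper is mounted at the origin on the work surface. World frame = base frame: x ahead of the robot, y to its left, z up, the work surface at z = 0. Lengths are in m, angles in degrees, forces in N, time in s.
With the tool pointing down it reaches from about 0.35 to 0.875 m from the base axis. Payload 4.2 kg.
Tool frame: the origin (TCP) lies on the centre line of the jaws, within the pads' length; the fingertips stand 19 mm ahead of it and the grasp point (between the pads) is the TCP; x points along the fingers, y is the direction in which the jaws open and shut, and the axes are right-handed (so a half turn about x gives the same grasp; the last joint's range is limited). The gripper opens to 87 mm and grips with 3 to 60 N. Pads are 19 mm wide; open, the fingers measure 117 mm over their backs; the gripper's body (75 mm by 190 mm) begins 51 mm behind the grasp point.
Start: joints at [-51.761, 22.042, 0.453, 0, -68.411, -14.817], TCP at [0.248, -0.573, 0.242] pointing down, gripper open.
Joint ranges: [-179.83, 179.83], [-69.29, 118.12], [-61.27, 80.66], [-181.25, 117.63], [-171.15, -9.14], [-177.46, 177.46]. Speed limits (degrees/s): [159.86, 159.86, 180, 180, 180, 180].

INTERFACE

Orientations are given as a 3x3 rotation matrix whose columns are the frame's x, y, z axes.
In Python, from station import r, viewer, job, spotter gives the robot as it stands.
- The arm moves only by the tool play_rows, never from a script. Its argument "commands" is a list of rows, each an object of numbers: "fingers": the gripper command: -1 is fully open, 1 is shut, values between are in proportion; "tx", "ty", "tz": the shift along the tool's x, y, z normalised to -1 to 1, where 1 is 750 mm; "ax", "ay", "az": the turn, a rotation vector about the tool's x, y, z normalised to -1 to 1, where 1 is pi rad. In form: [{"fingers": .., "tx": .., "ty": .., "tz": .., "ax": .., "ay": .., "az": ..}, ...]. A call has 1 to 5 rows; each row is the pose to reach, as a shift and turn from the pose commanded when the call began, along the tool's axes at that moment, turning the shorter way round; what a row does not reach only later rows make up. A row lasts 1/12 s, in which the tool goes at most 41.7 mm and 7.16 degrees, less where a joint would pass 70% of its speed; a pose out of reach is approached as far as the arm can. A call with a number of a shift or a turn outside -1 to 1 is refused whole. A call with a gripper value outside its range is refused whole. The fingers move at their own pace and stop on an object; the grip force is fixed at half the most. Time passes only in rows, so rows that repeat a pose let the fingers close. It gives the time, the measured TCP pose, the force and the opening at its end, in the units of the state.
- r.sense(): the state, without advancing time (a new reading comes with each control period).
- viewer.capture(name): name is "scene" or "top"; returns a dict with "image" (420x560x3 uint8, red, green, blue), "fx", "fy", "cx", "cy" (pixels), "R" (3x3) and "t" (3): a world point X has camera coordinates R X + t. Camera axes: x right, y down, z forward; pixel columns grow to the right and rows downward; lengths in m; the calibration is good to about 2 mm. A picture is of the moment at which its call begins. There is no depth.
- job.finish_job(): hands the job in, once; it reports no verdict.
Trained networks look in a picture, given as the dict that the camera call returned (one of the last four; its "shot" number tells which), for a name from the list of things; names that differ only in an ending like _2 or _b are one class to them, and where a whole thing is asked for, a point or a joint stands for the part that bears it (a point fixed in the world has none). Each returns a list of dicts, best first, with "score" (0 to 1); they miss things now and then, are a little off and sometimes report something else, mostly with a low value. They report only what shows in the picture. A call takes as long as a camera call.
- spotter.find_in(name, picture): "uv" ([column, row] in pixels, amid what is visible of it).
- spotter.silhouettes(name, picture): "region" (420x560 bool, what is visible of it) and "uv" ([column, row] in pixels, amid what is visible of it).
The state is a dict: "time_s": time; "joints": joint angles; "joint_velocities": joint speeds; "effort": joint torques, N m; "tcp_pos": TCP position; "ee_rot": TCP orientation; "wrist_force": force on the tool from outside, world axes, zero at the start; "moment": the same for the moment, N m; "gripper_width": opening from 0.0 (shut) to 1.0 (fully open).
Only numpy, scipy, OpenCV 4.12 (cv2) and the standard library are available. Lean on these libraries where they do the work, as an engineer would, in place of code of your own. Each camera call takes 0.05 s, during which the arm holds its last target. There are 200 camera calls.

## Working session

There is one attempt and no reset: what is moved stays moved. The work goes in short steps, Python scripts to look and compute and a tool call to move; the robot and the scene stay as the last step left them, time stands still between calls to the robot, and variables do not carry over. Pictures are saved under pics/ and viewed, about 8 in all and at most 12, crops included, and the job is handed in when it is done.

Besides the shell and the picture viewer there is one more tool, called as name(argument=value, ...) on one line, values as JSON. play_rows: Moves the arm, as the interface text tells. Its arguments: {"type":"object","properties":{"commands":{"type":"array"}},"required":["commands"]}

```bash
ls; mkdir -p pics
cat > h.py <<'E'
import numpy as np, cv2
from station import r, viewer, job, spotter
def save(p,n): cv2.imwrite('pics/'+n+'.png',p['image'][:,:,::-1])
def tri(obs):
    A=[];b=[]
    for p,uv in obs:
        R=np.array(p['R']);t=np.array(p['t'])
        for k,(f,c) in enumerate(((p['fx'],p['cx']),(p['fy'],p['cy']))):
            m=(uv[k]-c)/f
            A.append(R[k]-m*R[2]);b.append(m*t[2]-t[k])
    return np.linalg.lstsq(np.array(A),np.array(b),rcond=None)[0]
def onz(p,uv,z):
    R=np.array(p['R']);t=np.array(p['t'])
    d=R.T@np.array([(uv[0]-p['cx'])/p['fx'],(uv[1]-p['cy'])/p['fy'],1]);c=-R.T@t
    return c+d*(z-c[2])/d[2]
def proj(p,X):
    q=np.array(p['R'])@np.array(X)+np.array(p['t']);return np.array([p['fx']*q[0]/q[2]+p['cx'],p['fy']*q[1]/q[2]+p['cy']])
E
python3 - <<'E'
from h import *
S=viewer.capture('scene');T=viewer.capture('top')
save(S,'s0');save(T,'t0')
cv2.imwrite('pics/both.png',cv2.resize(np.vstack([S['image'],T['image']])[:,:,::-1],None,fx=.71,fy=.71))
for p,n in((S,'S'),(T,'T')): print(n,p['fx'],-np.array(p['R']).T@p['t'])
for n in 'barrel rest lamp fixture baffle cap thumbscrew driver tube mouse bottle'.split():
    o=[]
    for p in(S,T):
        l=spotter.silhouettes(n,p); o.append(l)
        for d in l[:2]:
            ys,xs=np.nonzero(d['region']); 
            print(n,p['shot'],round(d['score'],2),np.round(d['uv'],1),len(xs),cv2.minAreaRect(np.c_[xs,ys].astype(np.float32)) if len(xs) else '', np.round(onz(p,d['uv'],0.03),3))
    if o[0] and o[1]: print('  tri',np.round(tri([(S,o[0][0]['uv']),(T,o[1][0]['uv'])]),3))
E
```

```text
pics
S 485.31511309697555 [ 1.28908068 -0.23792708  1.2859211 ]
T 508.0407433101368 [ 0.31394551 -0.00346834  1.44943976]
barrel 1 0.76 [231.9 223.3] 516 ((234.14999389648438, 220.45001220703125), (37.63109588623047, 15.17893123626709), 71.56504821777344) [ 0.529 -0.141  0.03 ]
barrel 2 0.62 [319.  224.5] 556 ((320.5, 223.5), (39.0, 15.0), 90.0) [ 0.518 -0.126  0.03 ]
  tri [ 0.519 -0.134  0.012]
rest 1 0.58 [226.8 229.5] 433 ((234.30001831054688, 225.39999389648438), (35.10127639770508, 24.349536895751953), 71.56504821777344) [ 0.546 -0.16   0.03 ]
rest 2 0.9 [311.1 225.2] 398 ((319.55657958984375, 225.31072998046875), (40.074188232421875, 24.14446258544922), 88.21009063720703) [ 0.515 -0.104  0.03 ]
  tri [ 0.519 -0.133 -0.025]
lamp 1 0.86 [166.4 223.9] 448 ((164.56307983398438, 223.96429443359375), (39.18000030517578, 11.803300857543945), 60.461219787597656) [ 0.478 -0.331  0.03 ]
lamp 2 0.85 [392.7 246.9] 693 ((392.44342041015625, 246.30186462402344), (47.52674865722656, 15.52174186706543), 74.05460357666016) [ 0.46  -0.335  0.03 ]
  tri [ 0.463 -0.336  0.009]
fixture 1 0.93 [353
[... 2095 characters left out ...]
19) [ 0.606 -0.513  0.03 ]
mouse 2 0.77 [453.7 203.7] 698 ((453.0384216308594, 201.80767822265625), (35.778167724609375, 20.801258087158203), 56.3099365234375) [ 0.589 -0.512  0.03 ]
  tri [ 0.593 -0.519  0.007]
bottle 1 0.76 [438.2 189.7] 809 ((439.7000732421875, 189.60000610351562), (20.57182502746582, 49.64070510864258), 26.56505012512207) [0.584 0.517 0.03 ]
bottle 1 0.26 [354.5 192.7] 3031 ((354.2237548828125, 190.08926391601562), (67.94718170166016, 50.500205993652344), 70.11483764648438) [0.523 0.257 0.03 ]
bottle 2 0.37 [391.4 246.1] 674 ((392.5294494628906, 246.61767578125), (46.081764221191406, 15.764814376831055), 75.96376037597656) [ 0.462 -0.331  0.03 ]
  tri [0.65  0.001 0.617]
```

View pics/t0.png

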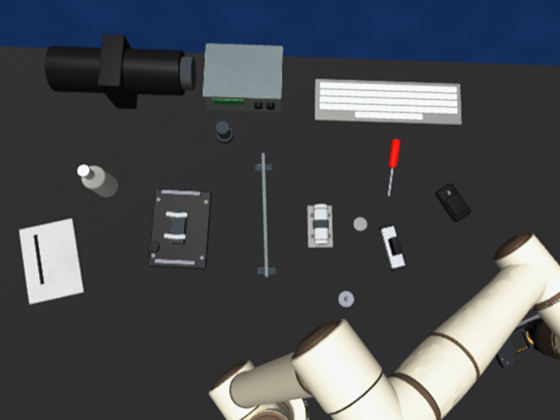

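View pics/s0.png

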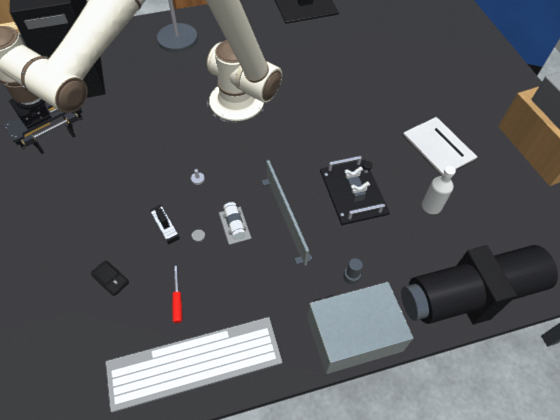

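Run:
```python
import cv2,numpy as np
S=cv2.imread('pics/s0.png');T=cv2.imread('pics/t0.png')
def c(I,x,y,w): 
    o=cv2.resize(I[y:y+w,x:x+w],(260,260),interpolation=cv2.INTER_CUBIC)
    st=260/w
    for k in range(0,w,10):
        cv2.line(o,(int(k*st+st/2),0),(int(k*st+st/2),5),(0,255,255),1);cv2.line(o,(0,int(k*st+st/2)),(5,int(k*st+st/2)),(0,255,255),1)
    return np.clip(o.astype(float)*1.4,0,255).astype(np.uint8)
a=np.hstack([c(T,295,200,50),c(T,368,222,50),c(T,139,186,85)])
b=np.hstack([c(S,210,195,50),c(S,140,198,50),c(S,314,148,85)])
cv2.imwrite('pics/crop.png',np.vstack([a,b]))
```

```text
(no output)
```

View pics/crop.png

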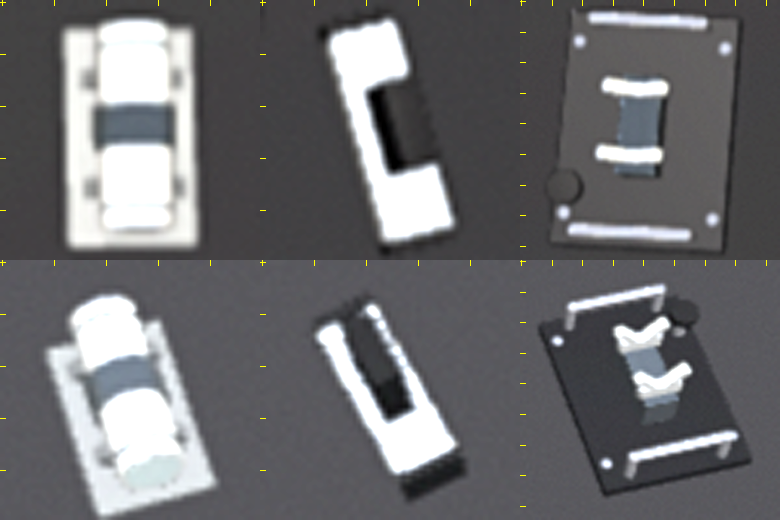

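```bash
cat > fit.py <<'E'
from h import *
from scipy.optimize import least_squares
S=viewer.capture('scene');T=viewer.capture('top')
def uv(c,x0,y0,s,ox,oy): return np.array([(c[0]-ox+.5)/s-.5+x0,(c[1]-oy+.5)/s-.5+y0])
def fit(name,tp,sp,tc,sc,g,zfree):
    obs=[(T,uv(c,*tc),m) for c,m in tp]+[(S,uv(c,*sc),m) for c,m in sp]
    def res(q,o=obs):
        c,s=np.cos(q[2]),np.sin(q[2]);R=np.array([[c,-s,0],[s,c,0],[0,0,1]]);dz=q[3] if len(q)>3 else 0
        return np.concatenate([proj(p,R@np.array(m)/1000+[q[0],q[1],dz])-u for p,u,m in o])
    for lab,o,n in(('both',obs,3),('both+z',obs,4),('top',obs[:len(tp)],3),('scene',obs[len(tp):],3)):
        f=least_squares(res,(list(g)+[0])[:n],args=(o,),loss='soft_l1',x_scale=.01)
        print(name,lab,np.round(f.x[:2],4),'yaw',round(np.degrees(f.x[2]),2),'z',np.round(f.x[3:],4),'rms',round(np.sqrt(np.mean(f.fun**2)),2))
    print(np.round(res(f.x*0+fitb(res,g)).reshape(-1,2),1).tolist())
def fitb(res,g): return least_squares(res,list(g),loss='soft_l1',x_scale=.01).x
if __name__=='__main__':
    P=14
    fit('fixture',[((572,10),(110,80,P)),((742,18),(110,-80,P)),((723,250),(-110,-80,P)),((550,241),(-110,80,P)),((648,20),(97,0,51)),((630,232.5),(-97,0,51)),
     ((602,86),(30,22.5,84)),((668,89),(30,-22.5,84)),((597,153),(-30,22.5,84)),((662,156),(-30,-22.5,84))],
     [((540,325),(-110,-80,P)),((605,493),(110,-80,P)),((750,461),(110,80,P)),((683.5,445),(97,0,51)),((616.5,297),(-97,0,51)),
     ((617,330),(-30,-22.5,84)),((668,323),(-30,22.5,84)),((637,377),(30,-22.5,84)),((689,370),(30,22.5,84))],
     (139,186,85*0+260/85,520,0),(314,148,260/85,520,260),(.5,.26,0),1)
    fit('rest',[((62,28),(60,35,4)),((193,28),(60,-35,4)),((198,247),(-60,-35,4)),((67,248),(-60,35,4))],
     [((47,352),(-60,-35,4)),((158,322),(-60,35,4)),((216,487),(60,35,4)),((100,517),(60,-35,4))],
     (295,200,5.2,0,0),(210,195,5.2,0,260),(.52,-.13,0),1)
    # barrel ring apex centre, lateral silhouettes
    o=[(T,uv((134.5,125.5),295,200,5.2,0,0)),(S,uv((127,377),210,195,5.2,0,260))]
    print('ring apex tri',np.round(tri(o),4),[np.round(onz(p,u,.05),4) for p,u in o])
    fit('lamp',[((388,86),(25,10,68)),((424,78),(25,-10,68)),((440,162),(-25,-10,68)),((404,170),(-25,10,68)),
      ((330,40),(55,19,24)),((397,20),(55,-19,24)),((455,222),(-55,-19,24)),((388,243),(-55,19,24))],
     [((317,330),(-55,-19,24)),((375,305),(-55,19,24)),((457,448),(55,19,24)),((395,473),(55,-19,24))],
     (368,222,5.2,260,0),(140,198,5.2,260,260),(.46,-.335,.28),1)
E
python3 fit.py
```

```text
fixture both [0.5002 0.2661] yaw -1.37 z [] rms 1.15
fixture both+z [0.4993 0.2678] yaw -1.41 z [-0.0068] rms 1.01
fixture top [0.4983 0.2665] yaw -1.33 z [] rms 1.15
fixture scene [0.5035 0.2652] yaw -1.55 z [] rms 0.84
[[0.0, -0.7], [0.2, -0.4], [0.5, 0.6], [-0.2, 0.6], [0.4, -0.8], [0.2, -0.7], [2.8, -1.1], [-2.2, -1.2], [2.4, -1.0], [-2.1, -1.1], [-0.5, -1.2], [-0.2, -0.9], [1.1, -1.3], [-0.8, -0.6], [0.2, -0.8], [1.6, -0.5], [-1.4, -1.0], [1.6, -0.6], [-1.5, -1.3]]
rest both [ 0.5188 -0.1311] yaw 2.1 z [] rms 0.56
rest both+z [ 0.518  -0.1312] yaw 2.12 z [-0.005] rms 0.38
rest top [ 0.5173 -0.1303] yaw 1.98 z [] rms 0.44
rest scene [ 0.521 -0.132] yaw 2.29 z [] rms 0.15
[[0.8, 0.0], [-0.2, -0.2], [-0.0, -1.0], [0.7, -0.9], [0.1, -0.8], [0.3, -0.7], [0.0, -0.8], [-0.0, -0.4]]
ring apex tri [ 0.5179 -0.1298  0.0438] [array([ 0.5171, -0.1285,  0.05  ]), array([ 0.5215, -0.1311,  0.05  ])]
lamp both [ 0.462  -0.3377] yaw 15.2 z [] rms 0.82
lamp both+z [ 0.4615 -0.3388] yaw 15.1 z [-0.0059] rms 0.67
lamp top [ 0.4608 -0.3374] yaw 15.11 z [] rms 0.75
lamp scene [ 0.4655 -0.3383] yaw 15.06 z [] rms 0.43
[[-1.2, -1.2], [-1.1, -1.4], [0.8, 0.1], [0.8, 0.3], [0.5, -0.1], [0.5, 0.6], [0.0, -0.5], [-0.0, -1.3], [0.1, -0.3], [0.3, -0.8], [-0.3, -1.9], [-0.1, -1.1]]
```

```bash
cat > mv.py <<'E'
import sys
from h import *
from scipy.spatial.transform import Rotation as Ro
s=r.sense();R=np.array(s['ee_rot']);p=np.array(s['tcp_pos'])
print('t',round(s['time_s'],2),'p',np.round(p,4),'F',np.round(s['wrist_force'],1),'w',round(s['gripper_width'],3),'j',np.round(s['joints'],0),'\n',np.round(R,3).tolist())
# args: x y z yawdeg(of jaw axis y from world x) 
for a in sys.argv[1:]:
    x,y,z,yaw=map(float,a.split(','))
    for f in (0,180):
        c,sn=np.cos(np.radians(yaw+f)),np.sin(np.radians(yaw+f))
        X=np.array([0,0,-1.]);Y=np.array([c,sn,0]);G=np.c_[X,Y,np.cross(X,Y)]
        rv=Ro.from_matrix(R.T@G).as_rotvec()/np.pi
        if np.linalg.norm(rv)<=.501 or True: print(a,f,'t',np.round(R.T@([x,y,z]-p)/.75,4),'a',np.round(rv,4),'deg',round(np.linalg.norm(rv)*180,1))
E
python3 mv.py .518,-.131,.20,92.1 .518,-.131,.12,92.1
```

```text
t 1.3 p [ 0.2485 -0.5735  0.2415] F [0.6 0.2 0.2] w 1.002 j [-52.  22.   0.  -0. -68. -15.] 
 [[-0.0, -0.398, 0.918], [0.0, 0.918, 0.398], [-1.0, 0.0, 0.0]]
.518,-.131,.20,92.1 0 t [0.0554 0.3985 0.5643] a [ 0.1185  0.     -0.    ] deg 21.3
.518,-.131,.20,92.1 180 t [0.0554 0.3985 0.5643] a [-0.8815  0.      0.    ] deg 158.7
.518,-.131,.12,92.1 0 t [0.1621 0.3985 0.5643] a [ 0.1185  0.     -0.    ] deg 21.3
.518,-.131,.12,92.1 180 t [0.1621 0.3985 0.5643] a [-0.8815  0.      0.    ] deg 158.7
```

play_rows(commands=[{"fingers": -1, "tx": 0, "ty": 0.03, "tz": 0.04, "ax": 0, "ay": 0, "az": 0}, {"fingers": -1, "tx": 0, "ty": 0.06, "tz": 0.08, "ax": 0, "ay": 0, "az": 0}, {"fingers": -1, "tx": 0, "ty": 0.09, "tz": 0.12, "ax": 0, "ay": 0, "az": 0}, {"fingers": -1, "tx": 0, "ty": 0.115, "tz": 0.16, "ax": 0, "ay": 0, "az": 0}, {"fingers": -1, "tx": 0, "ty": 0.133, "tz": 0.188, "ax": 0, "ay": 0, "az": 0}])

```text
time_s: 1.72
tcp_pos: [0.3391, -0.4238, 0.2419]
ee_rot: [[0.001, -0.399, 0.917], [-0.0, 0.917, 0.399], [-1.0, -0.0, 0.001]]
wrist_force: [0.5, 0.2, 0.1]
gripper_width: 1.004
```

play_rows(commands=[{"fingers": -1, "tx": 0, "ty": 0.03, "tz": 0.04, "ax": 0, "ay": 0, "az": 0}, {"fingers": -1, "tx": 0, "ty": 0.06, "tz": 0.08, "ax": 0, "ay": 0, "az": 0}, {"fingers": -1, "tx": 0, "ty": 0.09, "tz": 0.12, "ax": 0, "ay": 0, "az": 0}, {"fingers": -1, "tx": 0, "ty": 0.115, "tz": 0.16, "ax": 0, "ay": 0, "az": 0}, {"fingers": -1, "tx": 0, "ty": 0.133, "tz": 0.188, "ax": 0, "ay": 0, "az": 0}])

```text
time_s: 2.13
tcp_pos: [0.4291, -0.2761, 0.242]
ee_rot: [[0.001, -0.399, 0.917], [-0.0, 0.917, 0.399], [-1.0, -0.001, 0.001]]
wrist_force: [1.0, -0.5, -0.2]
gripper_width: 1.002
```

play_rows(commands=[{"fingers": -1, "tx": 0, "ty": 0.03, "tz": 0.04, "ax": 0, "ay": 0, "az": 0}, {"fingers": -1, "tx": 0, "ty": 0.06, "tz": 0.08, "ax": 0, "ay": 0, "az": 0}, {"fingers": -1, "tx": 0.02, "ty": 0.09, "tz": 0.12, "ax": 0, "ay": 0, "az": 0}, {"fingers": -1, "tx": 0.04, "ty": 0.115, "tz": 0.16, "ax": 0, "ay": 0, "az": 0}, {"fingers": -1, "tx": 0.055, "ty": 0.1325, "tz": 0.188, "ax": 0, "ay": 0, "az": 0}])

```text
time_s: 2.55
tcp_pos: [0.5189, -0.1286, 0.1997]
ee_rot: [[0.001, -0.399, 0.917], [0.0, 0.917, 0.399], [-1.0, 0.0, 0.001]]
wrist_force: [0.2, -0.2, -0.8]
gripper_width: 0.996
```

play_rows(commands=[{"fingers": -1, "tx": 0, "ty": 0, "tz": 0, "ax": 0.035, "ay": 0, "az": 0}, {"fingers": -1, "tx": 0.02, "ty": 0, "tz": 0, "ax": 0.07, "ay": 0, "az": 0}, {"fingers": -1, "tx": 0.05, "ty": 0, "tz": 0, "ax": 0.1, "ay": 0, "az": 0}, {"fingers": -1, "tx": 0.08, "ty": 0, "tz": 0, "ax": 0.1185, "ay": 0, "az": 0}, {"fingers": -1, "tx": 0.1, "ty": 0, "tz": 0, "ax": 0.1185, "ay": 0, "az": 0}])

```text
time_s: 2.97
tcp_pos: [0.517, -0.1308, 0.1235]
ee_rot: [[-0.002, -0.034, 0.999], [0.0, 0.999, 0.034], [-1.0, 0.0, -0.002]]
wrist_force: [-0.2, -0.1, -0.4]
gripper_width: 1.0
```

```bash
python3 mv.py .518,-.131,.033,92.1
python3 - <<'E'
from h import *
S=viewer.capture('scene');T=viewer.capture('top');save(S,'s1');save(T,'t1')
def c(p,X,w):
    u,v=np.round(proj(p,X)).astype(int)-w//2
    return cv2.resize(p['image'][v:v+w,u:u+w,::-1],(390,390),interpolation=cv2.INTER_CUBIC)
X=[.518,-.131,.05]
for p in(S,T):print(np.round(proj(p,X)), np.round(proj(p,r.sense()['tcp_pos'])))
cv2.imwrite('pics/c1.png',np.hstack([c(S,X,80),c(T,X,80)]))
E
```

```text
t 2.97 p [ 0.517  -0.1308  0.1235] F [-0.2 -0.1 -0.4] w 1.0 j [  3.  20. -22.  -0. -49. -91.] 
 [[-0.002, -0.034, 0.999], [0.0, 0.999, 0.034], [-1.0, 0.0, -0.002]]
.518,-.131,.033,92.1 0 t [ 0.1207 -0.0003  0.0016] a [-0.0007 -0.0006 -0.0001] deg 0.2
.518,-.131,.033,92.1 180 t [ 0.1207 -0.0003  0.0016] a [ 9.993e-01 -2.000e-04  1.000e-03] deg 179.9
[234. 216.] [232. 202.]
[321. 223.] [324. 220.]
```

View pics/c1.png

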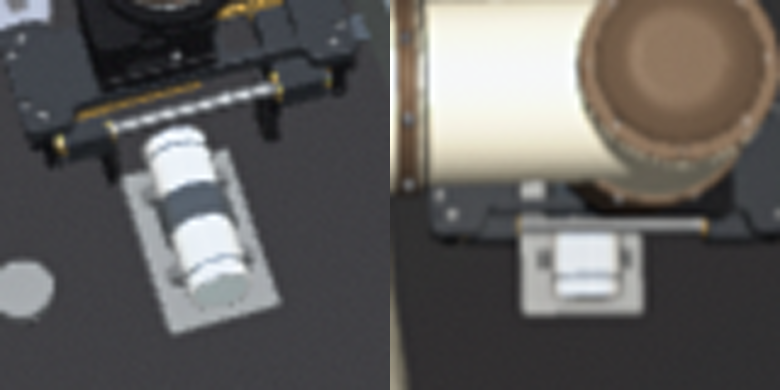

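play_rows(commands=[{"fingers": -1, "tx": 0.04, "ty": 0, "tz": 0.0015, "ax": -0.0007, "ay": 0, "az": 0}, {"fingers": -1, "tx": 0.075, "ty": 0, "tz": 0.0015, "ax": -0.0007, "ay": 0, "az": 0}, {"fingers": -1, "tx": 0.1, "ty": 0, "tz": 0.0015, "ax": -0.0007, "ay": 0, "az": 0}, {"fingers": -1, "tx": 0.115, "ty": 0, "tz": 0.0015, "ax": -0.0007, "ay": 0, "az": 0}, {"fingers": -1, "tx": 0.121, "ty": 0, "tz": 0.0015, "ax": -0.0007, "ay": 0, "az": 0}])

```text
time_s: 3.48
tcp_pos: [0.5188, -0.1311, 0.0338]
ee_rot: [[-0.001, -0.039, 0.999], [-0.0, 0.999, 0.039], [-1.0, -0.0, -0.001]]
wrist_force: [-0.3, 0.4, 0.2]
gripper_width: 1.002
```

play_rows(commands=[{"fingers": -0.2, "tx": 0, "ty": 0, "tz": 0, "ax": 0, "ay": 0, "az": 0}, {"fingers": -0.2, "tx": 0, "ty": 0, "tz": 0, "ax": 0, "ay": 0, "az": 0}, {"fingers": -0.2, "tx": 0, "ty": 0, "tz": 0, "ax": 0, "ay": 0, "az": 0}, {"fingers": -0.2, "tx": 0, "ty": 0, "tz": 0, "ax": 0, "ay": 0, "az": 0}, {"fingers": -0.2, "tx": 0, "ty": 0, "tz": 0, "ax": 0, "ay": 0, "az": 0}])

```text
time_s: 3.9
tcp_pos: [0.5195, -0.131, 0.0355]
ee_rot: [[0.002, -0.039, 0.999], [0.0, 0.999, 0.039], [-1.0, -0.0, 0.002]]
wrist_force: [-1.1, 0.7, 0.2]
gripper_width: 0.708
```

play_rows(commands=[{"fingers": 1, "tx": 0, "ty": 0, "tz": 0, "ax": 0, "ay": 0, "az": 0}, {"fingers": 1, "tx": 0, "ty": 0, "tz": 0, "ax": 0, "ay": 0, "az": 0}, {"fingers": 1, "tx": 0, "ty": 0, "tz": 0, "ax": 0, "ay": 0, "az": 0}, {"fingers": 1, "tx": 0, "ty": 0, "tz": 0, "ax": 0, "ay": 0, "az": 0}, {"fingers": 1, "tx": 0, "ty": 0, "tz": 0, "ax": 0, "ay": 0, "az": 0}])

```text
time_s: 4.32
tcp_pos: [0.5191, -0.1316, 0.035]
ee_rot: [[0.0, -0.039, 0.999], [-0.001, 0.999, 0.039], [-1.0, -0.001, 0.0]]
wrist_force: [-0.1, -4.0, 3.7]
gripper_width: 0.52
```

play_rows(commands=[{"fingers": 1, "tx": 0, "ty": 0, "tz": 0, "ax": 0, "ay": 0, "az": 0}, {"fingers": 1, "tx": 0, "ty": 0, "tz": 0, "ax": 0, "ay": 0, "az": 0}, {"fingers": 1, "tx": 0, "ty": 0, "tz": 0, "ax": 0, "ay": 0, "az": 0}, {"fingers": 1, "tx": 0, "ty": 0, "tz": 0, "ax": 0, "ay": 0, "az": 0}, {"fingers": 1, "tx": 0, "ty": 0, "tz": 0, "ax": 0, "ay": 0, "az": 0}])

```text
time_s: 4.73
tcp_pos: [0.5191, -0.1316, 0.035]
ee_rot: [[0.0, -0.039, 0.999], [-0.001, 0.999, 0.039], [-1.0, -0.001, 0.0]]
wrist_force: [-1.2, -5.5, 2.9]
gripper_width: 0.52
```

```bash
python3 mv.py
```

```text
t 4.73 p [ 0.5191 -0.1316  0.035 ] F [-1.2 -5.5  2.9] w 0.52 j [  3.  27. -26.   0. -36. -91.] 
 [[0.0, -0.039, 0.999], [-0.001, 0.999, 0.039], [-1.0, -0.001, 0.0]]
```

play_rows(commands=[{"fingers": 1, "tx": -0.01, "ty": 0, "tz": 0, "ax": 0, "ay": 0, "az": 0}, {"fingers": 1, "tx": -0.03, "ty": 0, "tz": 0, "ax": 0, "ay": 0, "az": 0}, {"fingers": 1, "tx": -0.06, "ty": 0, "tz": 0, "ax": 0, "ay": 0, "az": 0}, {"fingers": 1, "tx": -0.09, "ty": 0, "tz": 0, "ax": 0, "ay": 0, "az": 0}, {"fingers": 1, "tx": -0.12, "ty": 0, "tz": 0, "ax": 0, "ay": 0, "az": 0}])

```text
time_s: 5.15
tcp_pos: [0.5176, -0.1302, 0.1243]
ee_rot: [[-0.003, -0.038, 0.999], [0.001, 0.999, 0.038], [-1.0, 0.002, -0.003]]
wrist_force: [0.3, -0.2, -3.8]
gripper_width: 0.52
```

play_rows(commands=[{"fingers": 1, "tx": -0.03, "ty": 0, "tz": 0, "ax": 0, "ay": 0, "az": 0}, {"fingers": 1, "tx": -0.06, "ty": 0, "tz": 0, "ax": 0, "ay": 0, "az": 0}, {"fingers": 1, "tx": -0.09, "ty": 0, "tz": 0, "ax": 0, "ay": 0, "az": 0}, {"fingers": 1, "tx": -0.11, "ty": 0, "tz": 0, "ax": 0, "ay": 0, "az": 0}, {"fingers": 1, "tx": -0.12, "ty": 0, "tz": 0, "ax": 0, "ay": 0, "az": 0}])

```text
time_s: 5.57
tcp_pos: [0.5191, -0.1303, 0.216]
ee_rot: [[0.002, -0.039, 0.999], [0.001, 0.999, 0.039], [-1.0, 0.001, 0.002]]
wrist_force: [1.2, 0.2, -3.0]
gripper_width: 0.519
```

```bash
python3 mv.py .5005,.2655,.215,88.7 .5005,.2655,.094,88.7|grep -v ' 180 '
```

```text
t 5.57 p [ 0.5191 -0.1303  0.216 ] F [ 1.2  0.2 -3. ] w 0.519 j [  3.  14. -14.  -0. -61. -91.] 
 [[0.002, -0.039, 0.999], [0.001, 0.999, 0.039], [-1.0, 0.001, 0.002]]
.5005,.2655,.215,88.7 0 t [ 0.002   0.5283 -0.0042] a [ 0.0196  0.0007 -0.0004] deg 3.5
.5005,.2655,.094,88.7 0 t [ 0.1633  0.5281 -0.0046] a [ 0.0196  0.0007 -0.0004] deg 3.5
```

play_rows(commands=[{"fingers": 1, "tx": 0, "ty": 0.02, "tz": 0, "ax": 0.005, "ay": 0, "az": 0}, {"fingers": 1, "tx": 0, "ty": 0.055, "tz": -0.001, "ax": 0.01, "ay": 0, "az": 0}, {"fingers": 1, "tx": 0, "ty": 0.095, "tz": -0.002, "ax": 0.015, "ay": 0, "az": 0}, {"fingers": 1, "tx": 0, "ty": 0.135, "tz": -0.003, "ax": 0.0196, "ay": 0, "az": 0}, {"fingers": 1, "tx": 0, "ty": 0.176, "tz": -0.004, "ax": 0.0196, "ay": 0, "az": 0}])

```text
time_s: 5.98
tcp_pos: [0.5092, 0.0021, 0.2129]
ee_rot: [[-0.004, 0.025, 1.0], [0.001, 1.0, -0.025], [-1.0, 0.0, -0.004]]
wrist_force: [0.5, 0.9, -4.3]
gripper_width: 0.519
```

play_rows(commands=[{"fingers": 1, "tx": 0, "ty": 0.04, "tz": 0, "ax": 0, "ay": 0, "az": 0}, {"fingers": 1, "tx": 0, "ty": 0.08, "tz": 0, "ax": 0, "ay": 0, "az": 0}, {"fingers": 1, "tx": 0, "ty": 0.12, "tz": 0, "ax": 0, "ay": 0, "az": 0}, {"fingers": 1, "tx": 0, "ty": 0.155, "tz": 0, "ax": 0, "ay": 0, "az": 0}, {"fingers": 1, "tx": 0, "ty": 0.19, "tz": 0, "ax": 0, "ay": 0, "az": 0}])

```text
time_s: 6.4
tcp_pos: [0.5125, 0.1448, 0.2128]
ee_rot: [[-0.004, 0.023, 1.0], [-0.0, 1.0, -0.023], [-1.0, -0.0, -0.004]]
wrist_force: [-0.3, -0.2, -3.7]
gripper_width: 0.524
```

play_rows(commands=[{"fingers": 1, "tx": 0, "ty": 0.04, "tz": 0, "ax": 0, "ay": 0, "az": 0}, {"fingers": 1, "tx": 0, "ty": 0.08, "tz": 0, "ax": 0, "ay": 0, "az": 0}, {"fingers": 1, "tx": 0, "ty": 0.115, "tz": 0, "ax": 0, "ay": 0, "az": 0}, {"fingers": 1, "tx": 0, "ty": 0.145, "tz": 0, "ax": 0, "ay": 0, "az": 0}, {"fingers": 1, "tx": 0, "ty": 0.16, "tz": 0, "ax": 0, "ay": 0, "az": 0}])

```text
time_s: 6.82
tcp_pos: [0.5156, 0.2657, 0.2125]
ee_rot: [[-0.003, 0.021, 1.0], [-0.0, 1.0, -0.021], [-1.0, -0.001, -0.003]]
wrist_force: [-0.6, -0.5, -4.3]
gripper_width: 0.518
```

```bash
python3 mv.py .5005,.2655,.13,88.7 |grep -v ' 180 '
```

```text
t 6.82 p [0.5156 0.2657 0.2125] F [-0.6 -0.5 -4.3] w 0.518 j [  43.   19.   -8.   -0.  -63. -134.] 
 [[-0.003, 0.021, 1.0], [-0.0, 1.0, -0.021], [-1.0, -0.001, -0.003]]
.5005,.2655,.13,88.7 0 t [ 0.1101 -0.0007 -0.0198] a [ 0.0005 -0.001   0.0002] deg 0.2
```

play_rows(commands=[{"fingers": 1, "tx": 0.02, "ty": 0, "tz": -0.01, "ax": 0, "ay": 0, "az": 0}, {"fingers": 1, "tx": 0.05, "ty": 0, "tz": -0.02, "ax": 0, "ay": -0.001, "az": 0}, {"fingers": 1, "tx": 0.08, "ty": 0, "tz": -0.02, "ax": 0, "ay": -0.001, "az": 0}, {"fingers": 1, "tx": 0.1, "ty": -0.0005, "tz": -0.02, "ax": 0, "ay": -0.001, "az": 0}, {"fingers": 1, "tx": 0.11, "ty": -0.0005, "tz": -0.02, "ax": 0, "ay": -0.001, "az": 0}])

```text
time_s: 7.23
tcp_pos: [0.4994, 0.2616, 0.1284]
ee_rot: [[-0.003, 0.024, 1.0], [-0.004, 1.0, -0.024], [-1.0, -0.004, -0.003]]
wrist_force: [-0.3, -0.8, -3.9]
gripper_width: 0.52
```

```bash
python3 mv.py .5005,.2655,.094,88.7|grep -v ' 180 '
python3 - <<'E'
from h import *
S=viewer.capture('scene');T=viewer.capture('top');save(S,'s2');save(T,'t2')
def c(p,X,w):
    u,v=np.round(proj(p,X)).astype(int)-w//2
    return cv2.resize(p['image'][v:v+w,u:u+w,::-1],(390,390),interpolation=cv2.INTER_CUBIC)
X=[.5,.2655,.09]
cv2.imwrite('pics/c2.png',np.hstack([c(S,X,78),c(T,X,78)]))
E
```

```text
t 7.23 p [0.4994 0.2616 0.1284] F [-0.3 -0.8 -3.9] w 0.52 j [  44.   22.  -17.    0.  -51. -136.] 
 [[-0.003, 0.024, 1.0], [-0.004, 1.0, -0.024], [-1.0, -0.004, -0.003]]
.5005,.2655,.094,88.7 0 t [0.0459 0.0054 0.0015] a [-0.0003 -0.001   0.0013] deg 0.3
```

View pics/c2.png

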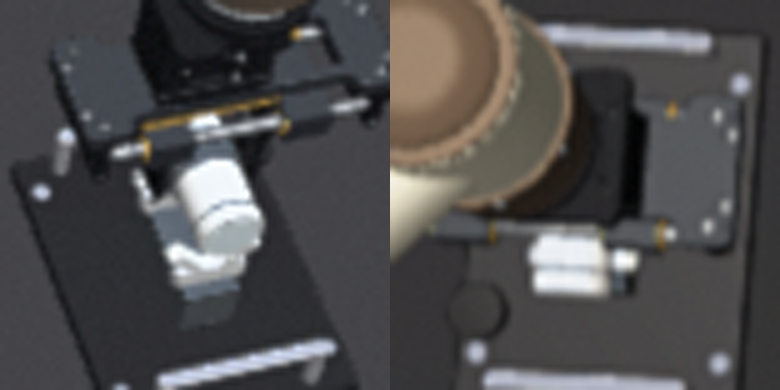

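play_rows(commands=[{"fingers": 1, "tx": 0.005, "ty": 0, "tz": 0.0, "ax": 0, "ay": 0, "az": 0}, {"fingers": 1, "tx": 0.01, "ty": 0, "tz": 0.0, "ax": 0, "ay": 0, "az": 0}, {"fingers": 1, "tx": 0.015, "ty": 0, "tz": 0, "ax": 0, "ay": 0, "az": 0}, {"fingers": 1, "tx": 0.02, "ty": 0, "tz": 0, "ax": 0, "ay": 0, "az": 0}, {"fingers": 1, "tx": 0.02, "ty": 0, "tz": 0, "ax": 0, "ay": 0, "az": 0}])

```text
time_s: 7.75
tcp_pos: [0.5015, 0.2629, 0.1165]
ee_rot: [[0.002, 0.023, 1.0], [-0.001, 1.0, -0.023], [-1.0, -0.0, 0.002]]
wrist_force: [0.2, 0.9, -4.0]
gripper_width: 0.517
```

```bash
python3 mv.py .5005,.2655,.094,88.7|grep -v ' 180 '
```

```text
t 7.75 p [0.5015 0.2629 0.1165] F [ 0.2  0.9 -4. ] w 0.517 j [  44.   23.  -18.    0.  -49. -136.] 
 [[0.002, 0.023, 1.0], [-0.001, 1.0, -0.023], [-1.0, -0.0, 0.002]]
.5005,.2655,.094,88.7 0 t [ 0.03    0.0035 -0.0015] a [-0.0002  0.0007  0.0002] deg 0.1
```

play_rows(commands=[{"fingers": 1, "tx": 0.006, "ty": 0.003, "tz": -0.001, "ax": 0, "ay": 0, "az": 0}, {"fingers": 1, "tx": 0.012, "ty": 0.003, "tz": -0.001, "ax": 0, "ay": 0, "az": 0}, {"fingers": 1, "tx": 0.018, "ty": 0.003, "tz": -0.001, "ax": 0, "ay": 0, "az": 0}, {"fingers": 1, "tx": 0.022, "ty": 0.003, "tz": -0.001, "ax": 0, "ay": 0, "az": 0}, {"fingers": 1, "tx": 0.024, "ty": 0.003, "tz": -0.001, "ax": 0, "ay": 0, "az": 0}])

```text
time_s: 8.17
tcp_pos: [0.5009, 0.2651, 0.0982]
ee_rot: [[0.002, 0.023, 1.0], [-0.001, 1.0, -0.023], [-1.0, -0.001, 0.002]]
wrist_force: [0.3, 0.4, -3.3]
gripper_width: 0.521
```

play_rows(commands=[{"fingers": 1, "tx": 0.001, "ty": 0, "tz": 0, "ax": 0, "ay": 0, "az": 0}, {"fingers": 1, "tx": 0.002, "ty": 0, "tz": 0, "ax": 0, "ay": 0, "az": 0}, {"fingers": 1, "tx": 0.003, "ty": 0, "tz": 0, "ax": 0, "ay": 0, "az": 0}, {"fingers": 1, "tx": 0.004, "ty": 0, "tz": 0, "ax": 0, "ay": 0, "az": 0}, {"fingers": 1, "tx": 0.004, "ty": 0, "tz": 0, "ax": 0, "ay": 0, "az": 0}])

```text
time_s: 8.58
tcp_pos: [0.5012, 0.2654, 0.096]
ee_rot: [[0.003, 0.023, 1.0], [-0.0, 1.0, -0.023], [-1.0, 0.0, 0.003]]
wrist_force: [0.2, 0.0, -3.1]
gripper_width: 0.519
```

```bash
python3 mv.py .5005,.2655,.094,88.7|grep -v ' 180 '
```

```text
t 8.58 p [0.5012 0.2654 0.096 ] F [ 0.2  0.  -3.1] w 0.519 j [  44.   25.  -19.    0.  -46. -136.] 
 [[0.003, 0.023, 1.0], [-0.0, 1.0, -0.023], [-1.0, 0.0, 0.003]]
.5005,.2655,.094,88.7 0 t [ 0.0027  0.0001 -0.001 ] a [-0.0001  0.001  -0.    ] deg 0.2
```

Keep lowering in 1 mm steps, watching for contact.

play_rows(commands=[{"fingers": 1, "tx": 0.001, "ty": 0, "tz": 0, "ax": 0, "ay": 0, "az": 0}, {"fingers": 1, "tx": 0.002, "ty": 0, "tz": 0, "ax": 0, "ay": 0, "az": 0}, {"fingers": 1, "tx": 0.003, "ty": 0, "tz": 0, "ax": 0, "ay": 0, "az": 0}, {"fingers": 1, "tx": 0.003, "ty": 0, "tz": 0, "ax": 0, "ay": 0, "az": 0}])

```text
time_s: 8.92
tcp_pos: [0.5014, 0.2657, 0.094]
ee_rot: [[0.004, 0.023, 1.0], [0.0, 1.0, -0.023], [-1.0, 0.0, 0.004]]
wrist_force: [0.1, 1.1, -2.8]
gripper_width: 0.524
```

play_rows(commands=[{"fingers": 1, "tx": 0.001, "ty": 0, "tz": 0, "ax": 0, "ay": 0, "az": 0}, {"fingers": 1, "tx": 0.0015, "ty": 0, "tz": 0, "ax": 0, "ay": 0, "az": 0}, {"fingers": 1, "tx": 0.0015, "ty": 0, "tz": 0, "ax": 0, "ay": 0, "az": 0}])

```text
time_s: 9.17
tcp_pos: [0.5017, 0.2661, 0.0935]
ee_rot: [[0.005, 0.022, 1.0], [0.001, 1.0, -0.022], [-1.0, 0.001, 0.005]]
wrist_force: [-1.2, 1.5, 1.3]
gripper_width: 0.517
```

play_rows(commands=[{"fingers": 1, "tx": 0.001, "ty": 0, "tz": 0, "ax": 0, "ay": 0, "az": 0}, {"fingers": 1, "tx": 0.002, "ty": 0, "tz": 0, "ax": 0, "ay": 0, "az": 0}, {"fingers": 1, "tx": 0.002, "ty": 0, "tz": 0, "ax": 0, "ay": 0, "az": 0}])

```text
time_s: 9.42
tcp_pos: [0.5021, 0.2665, 0.0929]
ee_rot: [[0.006, 0.022, 1.0], [0.002, 1.0, -0.022], [-1.0, 0.002, 0.006]]
wrist_force: [-3.7, 1.7, 7.1]
gripper_width: 0.521
```

```bash
python3 mv.py .5005,.2655,.094,88.7|grep -v ' 180 '
```

```text
t 9.42 p [0.5021 0.2665 0.0929] F [-3.7  1.7  7.1] w 0.521 j [  44.   25.  -19.    0.  -46. -136.] 
 [[0.006, 0.022, 1.0], [0.002, 1.0, -0.022], [-1.0, 0.002, 0.006]]
.5005,.2655,.094,88.7 0 t [-0.0015 -0.0014 -0.0021] a [ 0.0003  0.0018 -0.0007] deg 0.4
```

play_rows(commands=[{"fingers": -0.15, "tx": 0, "ty": 0, "tz": 0, "ax": 0, "ay": 0, "az": 0}, {"fingers": -0.25, "tx": 0, "ty": 0, "tz": 0, "ax": 0, "ay": 0, "az": 0}, {"fingers": -0.6, "tx": 0, "ty": 0, "tz": 0, "ax": 0, "ay": 0, "az": 0}, {"fingers": -0.7, "tx": 0, "ty": 0, "tz": 0, "ax": 0, "ay": 0, "az": 0}, {"fingers": -0.7, "tx": 0, "ty": 0, "tz": 0, "ax": 0, "ay": 0, "az": 0}])

```text
time_s: 9.83
tcp_pos: [0.5012, 0.2651, 0.0908]
ee_rot: [[0.003, 0.023, 1.0], [-0.001, 1.0, -0.023], [-1.0, -0.001, 0.003]]
wrist_force: [-0.0, 0.6, 0.4]
gripper_width: 0.763
```

play_rows(commands=[{"fingers": -0.7, "tx": 0, "ty": 0, "tz": 0, "ax": 0, "ay": 0, "az": 0}, {"fingers": -0.7, "tx": -0.01, "ty": 0, "tz": 0, "ax": 0, "ay": 0, "az": 0}, {"fingers": -0.7, "tx": -0.03, "ty": 0, "tz": 0, "ax": 0, "ay": 0, "az": 0}, {"fingers": -0.7, "tx": -0.06, "ty": 0, "tz": 0, "ax": 0, "ay": 0, "az": 0}, {"fingers": -0.7, "tx": -0.1, "ty": 0, "tz": 0, "ax": 0, "ay": 0, "az": 0}])

```text
time_s: 10.25
tcp_pos: [0.5, 0.2645, 0.1656]
ee_rot: [[-0.0, 0.023, 1.0], [-0.003, 1.0, -0.023], [-1.0, -0.003, -0.0]]
wrist_force: [0.7, 0.3, -1.1]
gripper_width: 0.85
```

play_rows(commands=[{"fingers": -0.7, "tx": -0.02, "ty": -0.03, "tz": 0, "ax": 0, "ay": 0, "az": 0}, {"fingers": -0.7, "tx": -0.03, "ty": -0.08, "tz": 0, "ax": 0, "ay": 0, "az": 0}, {"fingers": -0.7, "tx": -0.03, "ty": -0.13, "tz": 0, "ax": 0, "ay": 0, "az": 0}, {"fingers": -0.7, "tx": -0.03, "ty": -0.18, "tz": 0, "ax": 0, "ay": 0, "az": 0}, {"fingers": -0.7, "tx": -0.03, "ty": -0.23, "tz": 0, "ax": 0, "ay": 0, "az": 0}])

```text
time_s: 10.67
tcp_pos: [0.4967, 0.0915, 0.1896]
ee_rot: [[0.004, 0.022, 1.0], [0.001, 1.0, -0.022], [-1.0, 0.001, 0.004]]
wrist_force: [1.1, -0.5, 0.8]
gripper_width: 0.849
```

play_rows(commands=[{"fingers": -0.7, "tx": 0, "ty": -0.05, "tz": 0, "ax": 0, "ay": 0, "az": 0}, {"fingers": -0.7, "tx": 0, "ty": -0.1, "tz": 0, "ax": 0, "ay": 0, "az": 0}, {"fingers": -0.7, "tx": 0, "ty": -0.15, "tz": 0, "ax": 0, "ay": 0, "az": 0}, {"fingers": -0.7, "tx": 0, "ty": -0.2, "tz": 0, "ax": 0, "ay": 0, "az": 0}, {"fingers": -0.7, "tx": 0, "ty": -0.24, "tz": 0, "ax": 0, "ay": 0, "az": 0}])

```text
time_s: 11.08
tcp_pos: [0.4924, -0.0893, 0.1894]
ee_rot: [[0.004, 0.024, 1.0], [-0.0, 1.0, -0.024], [-1.0, -0.0, 0.004]]
wrist_force: [0.9, -0.5, 0.0]
gripper_width: 0.849
```

```bash
python3 mv.py .462,-.3377,.19,105.1
python3 - <<'E'
from h import *
S=viewer.capture('scene');T=viewer.capture('top');save(S,'s3');save(T,'t3')
def c(p,X,w,n=390):
    u,v=np.round(proj(p,X)).astype(int)-w//2
    print(u,v); return cv2.resize(p['image'][v:v+w,u:u+w,::-1],(n,n),interpolation=cv2.INTER_CUBIC)
X=[.5,.2655,.09]
cv2.imwrite('pics/c3.png',np.hstack([c(S,X,78),c(T,X,78)]))
E
```

```text
t 11.08 p [ 0.4924 -0.0893  0.1894] F [ 0.9 -0.5  0. ] w 0.849 j [   8.   13.  -21.    0.  -56. -100.] 
 [[0.004, 0.024, 1.0], [-0.0, 1.0, -0.024], [-1.0, -0.0, 0.004]]
.462,-.3377,.19,105.1 0 t [-0.0008 -0.3321 -0.0327] a [-0.0914  0.0012  0.0002] deg 16.5
.462,-.3377,.19,105.1 180 t [-0.0008 -0.3321 -0.0327] a [ 9.086e-01  3.000e-04 -1.800e-03] deg 163.5
318 136
136 185
```

View pics/c3.png

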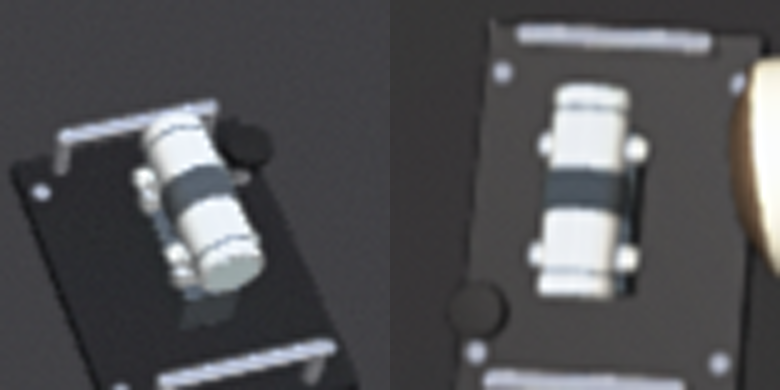

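Run:
```python
from h import *
S=viewer.capture('scene');T=viewer.capture('top')
u=lambda c,o,x:np.array([(c[0]-x+.5)/5-.5+o[0],(c[1]+.5)/5-.5+o[1]])
a=u((582,188.5),(136,185),390);b=u((197,188),(318,136),0)
print('apex',onz(T,a,.1125),onz(S,b,.11),tri([(T,a),(S,b)]))
e=[onz(T,u(c,(136,185),390),.09) for c in((591,90),(576,293))];print(e,'yaw',np.degrees(np.arctan2(*(e[0]-e[1])[[1,0]])))
```

```text
apex [0.50097367 0.26502727 0.1125    ] [0.50670789 0.25891143 0.11      ] [0.5016944  0.26477474 0.10202796]
[array([0.55806601, 0.26812134, 0.09      ]), array([0.44776293, 0.26915114, 0.09      ])] yaw -0.534903361563944
```

play_rows(commands=[{"fingers": -0.7, "tx": 0, "ty": -0.05, "tz": -0.005, "ax": -0.03, "ay": 0, "az": 0}, {"fingers": -0.7, "tx": 0, "ty": -0.1, "tz": -0.01, "ax": -0.06, "ay": 0, "az": 0}, {"fingers": -0.7, "tx": 0, "ty": -0.15, "tz": -0.015, "ax": -0.0914, "ay": 0, "az": 0}, {"fingers": -0.7, "tx": 0, "ty": -0.2, "tz": -0.02, "ax": -0.0914, "ay": 0, "az": 0}, {"fingers": -0.7, "tx": 0, "ty": -0.245, "tz": -0.025, "ax": -0.0914, "ay": 0, "az": 0}])

```text
time_s: 11.7
tcp_pos: [0.4703, -0.2708, 0.1891]
ee_rot: [[0.004, -0.264, 0.965], [-0.0, 0.965, 0.264], [-1.0, -0.001, 0.004]]
wrist_force: [0.4, 0.4, 0.7]
gripper_width: 0.848
```

```bash
python3 mv.py .462,-.3377,.13,105.1
```

```text
t 11.7 p [ 0.4703 -0.2708  0.1891] F [0.4 0.4 0.7] w 0.848 j [-13.  17. -16.  -0. -57. -62.] 
 [[0.004, -0.264, 0.965], [-0.0, 0.965, 0.264], [-1.0, -0.001, 0.004]]
.462,-.3377,.13,105.1 0 t [ 0.0787 -0.083  -0.0345] a [0.001  0.0012 0.0004] deg 0.3
.462,-.3377,.13,105.1 180 t [ 0.0787 -0.083  -0.0345] a [-9.99e-01 -6.00e-04  1.80e-03] deg 179.8
```

play_rows(commands=[{"fingers": -0.7, "tx": 0.02, "ty": -0.03, "tz": -0.015, "ax": 0, "ay": 0.001, "az": 0}, {"fingers": -0.7, "tx": 0.04, "ty": -0.06, "tz": -0.03, "ax": 0.001, "ay": 0.001, "az": 0}, {"fingers": -0.7, "tx": 0.06, "ty": -0.083, "tz": -0.0345, "ax": 0.001, "ay": 0.001, "az": 0}, {"fingers": -0.7, "tx": 0.0787, "ty": -0.083, "tz": -0.0345, "ax": 0.001, "ay": 0.001, "az": 0}, {"fingers": -0.7, "tx": 0.0787, "ty": -0.083, "tz": -0.0345, "ax": 0.001, "ay": 0.001, "az": 0}])

```text
time_s: 12.12
tcp_pos: [0.4602, -0.3361, 0.1265]
ee_rot: [[-0.005, -0.258, 0.966], [0.002, 0.966, 0.258], [-1.0, 0.003, -0.005]]
wrist_force: [-0.0, 0.7, -0.3]
gripper_width: 0.849
```

```bash
python3 mv.py .462,-.3377,.05,105.1
python3 - <<'E'
from h import *
S=viewer.capture('scene');T=viewer.capture('top');save(S,'s4');save(T,'t4')
def c(p,X,w,n=390):
    u,v=np.round(proj(p,X)).astype(int)-w//2
    I=p['image'][:,:,::-1].copy()
    I=cv2.resize(I[v:v+w,u:u+w],(n,n),interpolation=cv2.INTER_CUBIC)
    return np.clip(I*1.5,0,255).astype(np.uint8)
X=[.462,-.3377,.05]
cv2.imwrite('pics/c4.png',np.hstack([c(S,X,65),c(T,X,65)]))
E
```

```text
t 12.12 p [ 0.4602 -0.3361  0.1265] F [-0.   0.7 -0.3] w 0.849 j [-20.  23. -16.  -0. -51. -55.] 
 [[-0.005, -0.258, 0.966], [0.002, 0.966, 0.258], [-1.0, 0.003, -0.005]]
.462,-.3377,.05,105.1 0 t [ 0.102  -0.0031  0.0023] a [-0.001  -0.0015 -0.0011] deg 0.4
.462,-.3377,.05,105.1 180 t [ 0.102  -0.0031  0.0023] a [ 0.999  -0.0017  0.0023] deg 179.8
```

View pics/c4.png

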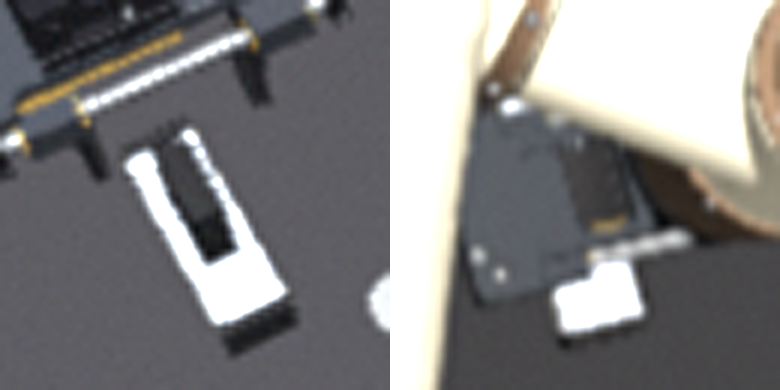

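play_rows(commands=[{"fingers": -0.7, "tx": 0.03, "ty": -0.002, "tz": 0.002, "ax": -0.001, "ay": -0.001, "az": -0.001}, {"fingers": -0.7, "tx": 0.06, "ty": -0.002, "tz": 0.002, "ax": -0.001, "ay": -0.001, "az": -0.001}, {"fingers": -0.7, "tx": 0.08, "ty": -0.002, "tz": 0.002, "ax": -0.001, "ay": -0.001, "az": -0.001}, {"fingers": -0.7, "tx": 0.095, "ty": -0.002, "tz": 0.002, "ax": -0.001, "ay": -0.001, "az": -0.001}, {"fingers": -0.7, "tx": 0.101, "ty": -0.002, "tz": 0.002, "ax": -0.001, "ay": -0.001, "az": -0.001}])

```text
time_s: 12.63
tcp_pos: [0.4637, -0.337, 0.0536]
ee_rot: [[0.003, -0.263, 0.965], [-0.003, 0.965, 0.263], [-1.0, -0.004, 0.003]]
wrist_force: [-0.5, -0.1, -0.6]
gripper_width: 0.853
```

play_rows(commands=[{"fingers": 0.2, "tx": 0, "ty": 0, "tz": 0, "ax": 0, "ay": 0, "az": 0}, {"fingers": 0.2, "tx": 0, "ty": 0, "tz": 0, "ax": 0, "ay": 0, "az": 0}, {"fingers": 0.2, "tx": 0, "ty": 0, "tz": 0, "ax": 0, "ay": 0, "az": 0}, {"fingers": 0.2, "tx": 0, "ty": 0, "tz": 0, "ax": 0, "ay": 0, "az": 0}, {"fingers": 0.2, "tx": 0, "ty": 0, "tz": 0, "ax": 0, "ay": 0, "az": 0}])

```text
time_s: 13.05
tcp_pos: [0.4638, -0.3384, 0.0548]
ee_rot: [[0.006, -0.261, 0.965], [-0.004, 0.965, 0.261], [-1.0, -0.005, 0.004]]
wrist_force: [0.9, 0.7, 0.5]
gripper_width: 0.557
```

```bash
python3 mv.py .462,-.3377,.05,105.1
```

```text
t 13.05 p [ 0.4638 -0.3384  0.0548] F [0.9 0.7 0.5] w 0.557 j [-20.  28. -20.   0. -41. -55.] 
 [[0.006, -0.261, 0.965], [-0.004, 0.965, 0.261], [-1.0, -0.005, 0.004]]
.462,-.3377,.05,105.1 0 t [ 0.0064  0.0016 -0.002 ] a [0.0003 0.0014 0.0016] deg 0.4
.462,-.3377,.05,105.1 180 t [ 0.0064  0.0016 -0.002 ] a [-0.9997 -0.0026  0.0022] deg 180.0
```

play_rows(commands=[{"fingers": 0.2, "tx": 0.003, "ty": 0.001, "tz": -0.002, "ax": 0, "ay": 0.0014, "az": 0.0016}, {"fingers": 0.2, "tx": 0.005, "ty": 0.001, "tz": -0.002, "ax": 0, "ay": 0.0014, "az": 0.0016}, {"fingers": 0.5, "tx": 0.005, "ty": 0.001, "tz": -0.002, "ax": 0, "ay": 0.0014, "az": 0.0016}, {"fingers": 1, "tx": 0.005, "ty": 0.001, "tz": -0.002, "ax": 0, "ay": 0.0014, "az": 0.0016}, {"fingers": 1, "tx": 0.005, "ty": 0.001, "tz": -0.002, "ax": 0, "ay": 0.0014, "az": 0.0016}])

```text
time_s: 13.47
tcp_pos: [0.4616, -0.338, 0.05]
ee_rot: [[-0.002, -0.261, 0.965], [0.001, 0.965, 0.261], [-1.0, 0.001, -0.002]]
wrist_force: [0.3, -0.1, -0.5]
gripper_width: 0.258
```

play_rows(commands=[{"fingers": 1, "tx": 0, "ty": 0, "tz": 0, "ax": 0, "ay": 0, "az": 0}, {"fingers": 1, "tx": 0, "ty": 0, "tz": 0, "ax": 0, "ay": 0, "az": 0}, {"fingers": 1, "tx": 0, "ty": 0, "tz": 0, "ax": 0, "ay": 0, "az": 0}, {"fingers": 1, "tx": 0, "ty": 0, "tz": 0, "ax": 0, "ay": 0, "az": 0}, {"fingers": 1, "tx": 0, "ty": 0, "tz": 0, "ax": 0, "ay": 0, "az": 0}])

```text
time_s: 13.88
tcp_pos: [0.4617, -0.338, 0.05]
ee_rot: [[-0.001, -0.261, 0.965], [0.0, 0.965, 0.261], [-1.0, 0.001, -0.001]]
wrist_force: [0.5, -1.3, -1.2]
gripper_width: 0.229
```

```bash
python3 mv.py
```

```text
t 13.88 p [ 0.4617 -0.338   0.05  ] F [ 0.5 -1.3 -1.2] w 0.229 j [-20.  29. -20.   0. -41. -55.] 
 [[-0.001, -0.261, 0.965], [0.0, 0.965, 0.261], [-1.0, 0.001, -0.001]]
```

play_rows(commands=[{"fingers": 1, "tx": -0.01, "ty": 0, "tz": 0, "ax": 0, "ay": 0, "az": 0}, {"fingers": 1, "tx": -0.03, "ty": 0, "tz": 0, "ax": 0, "ay": 0, "az": 0}, {"fingers": 1, "tx": -0.06, "ty": 0, "tz": 0, "ax": 0, "ay": 0, "az": 0}, {"fingers": 1, "tx": -0.09, "ty": 0, "tz": 0, "ax": 0, "ay": 0, "az": 0}, {"fingers": 1, "tx": -0.12, "ty": 0, "tz": 0, "ax": 0, "ay": 0, "az": 0}])

```text
time_s: 14.3
tcp_pos: [0.4608, -0.3373, 0.1406]
ee_rot: [[-0.004, -0.261, 0.965], [0.002, 0.965, 0.261], [-1.0, 0.003, -0.003]]
wrist_force: [-0.6, 0.1, -3.9]
gripper_width: 0.228
```

play_rows(commands=[{"fingers": 1, "tx": -0.03, "ty": 0, "tz": 0, "ax": 0, "ay": 0, "az": 0}, {"fingers": 1, "tx": -0.06, "ty": 0, "tz": 0, "ax": 0, "ay": 0, "az": 0}, {"fingers": 1, "tx": -0.09, "ty": 0, "tz": 0, "ax": 0, "ay": 0, "az": 0}, {"fingers": 1, "tx": -0.12, "ty": 0, "tz": 0, "ax": 0, "ay": 0, "az": 0}, {"fingers": 1, "tx": -0.135, "ty": 0, "tz": 0, "ax": 0, "ay": 0, "az": 0}])

```text
time_s: 14.72
tcp_pos: [0.4621, -0.338, 0.2444]
ee_rot: [[0.001, -0.261, 0.965], [-0.001, 0.965, 0.261], [-1.0, -0.001, 0.001]]
wrist_force: [1.0, -0.4, -2.2]
gripper_width: 0.226
```

```bash
python3 mv.py .5022,.2665,.24,88.7
```

```text
t 14.72 p [ 0.4621 -0.338   0.2444] F [ 1.  -0.4 -2.2] w 0.226 j [-20.  17.  -7.   0. -66. -55.] 
 [[0.001, -0.261, 0.965], [-0.001, 0.965, 0.261], [-1.0, -0.001, 0.001]]
.5022,.2665,.24,88.7 0 t [0.0054 0.764  0.2624] a [0.0914 0.0004 0.0002] deg 16.5
.5022,.2665,.24,88.7 180 t [0.0054 0.764  0.2624] a [-9.086e-01 -3.000e-04  5.000e-04] deg 163.5
```

play_rows(commands=[{"fingers": 1, "tx": 0, "ty": 0.015, "tz": 0.005, "ax": 0, "ay": 0, "az": 0}, {"fingers": 1, "tx": 0, "ty": 0.05, "tz": 0.017, "ax": 0, "ay": 0, "az": 0}, {"fingers": 1, "tx": 0, "ty": 0.09, "tz": 0.031, "ax": 0, "ay": 0, "az": 0}, {"fingers": 1, "tx": 0, "ty": 0.13, "tz": 0.0445, "ax": 0, "ay": 0, "az": 0}, {"fingers": 1, "tx": 0, "ty": 0.17, "tz": 0.0585, "ax": 0, "ay": 0, "az": 0}])

```text
time_s: 15.13
tcp_pos: [0.4692, -0.2013, 0.2399]
ee_rot: [[-0.005, -0.26, 0.966], [0.002, 0.966, 0.26], [-1.0, 0.004, -0.004]]
wrist_force: [0.7, -0.3, -3.3]
gripper_width: 0.225
```

play_rows(commands=[{"fingers": 1, "tx": 0, "ty": 0.04, "tz": 0.014, "ax": 0, "ay": 0, "az": 0}, {"fingers": 1, "tx": 0, "ty": 0.08, "tz": 0.0275, "ax": 0, "ay": 0, "az": 0}, {"fingers": 1, "tx": 0, "ty": 0.12, "tz": 0.041, "ax": 0, "ay": 0, "az": 0}, {"fingers": 1, "tx": 0, "ty": 0.16, "tz": 0.055, "ax": 0, "ay": 0, "az": 0}, {"fingers": 1, "tx": 0, "ty": 0.2, "tz": 0.0687, "ax": 0, "ay": 0, "az": 0}])

```text
time_s: 15.55
tcp_pos: [0.4796, -0.0432, 0.2403]
ee_rot: [[-0.005, -0.261, 0.965], [0.001, 0.965, 0.261], [-1.0, 0.002, -0.004]]
wrist_force: [0.6, -0.7, -3.1]
gripper_width: 0.231
```

play_rows(commands=[{"fingers": 1, "tx": 0, "ty": 0.04, "tz": 0.014, "ax": 0, "ay": 0, "az": 0}, {"fingers": 1, "tx": 0, "ty": 0.08, "tz": 0.0275, "ax": 0, "ay": 0, "az": 0}, {"fingers": 1, "tx": 0, "ty": 0.12, "tz": 0.041, "ax": 0, "ay": 0, "az": 0}, {"fingers": 1, "tx": 0, "ty": 0.16, "tz": 0.055, "ax": 0, "ay": 0, "az": 0}, {"fingers": 1, "tx": 0, "ty": 0.2, "tz": 0.0687, "ax": 0, "ay": 0, "az": 0}])

```text
time_s: 15.97
tcp_pos: [0.4901, 0.1146, 0.2403]
ee_rot: [[-0.005, -0.261, 0.965], [0.0, 0.965, 0.261], [-1.0, 0.001, -0.005]]
wrist_force: [1.1, -0.5, -2.8]
gripper_width: 0.23
```

play_rows(commands=[{"fingers": 1, "tx": 0, "ty": 0.04, "tz": 0.014, "ax": 0, "ay": 0, "az": 0}, {"fingers": 1, "tx": 0, "ty": 0.08, "tz": 0.0275, "ax": 0, "ay": 0, "az": 0}, {"fingers": 1, "tx": 0, "ty": 0.12, "tz": 0.041, "ax": 0, "ay": 0, "az": 0}, {"fingers": 1, "tx": 0, "ty": 0.155, "tz": 0.053, "ax": 0, "ay": 0, "az": 0}, {"fingers": 1, "tx": 0, "ty": 0.18, "tz": 0.062, "ax": 0, "ay": 0, "az": 0}])

```text
time_s: 16.38
tcp_pos: [0.4999, 0.2577, 0.24]
ee_rot: [[-0.005, -0.263, 0.965], [-0.0, 0.965, 0.263], [-1.0, 0.001, -0.005]]
wrist_force: [0.3, -0.3, -2.8]
gripper_width: 0.225
```

play_rows(commands=[{"fingers": 1, "tx": 0, "ty": 0.01, "tz": 0.003, "ax": 0.02, "ay": 0, "az": 0}, {"fingers": 1, "tx": 0, "ty": 0.014, "tz": 0.004, "ax": 0.045, "ay": 0, "az": 0}, {"fingers": 1, "tx": 0, "ty": 0.014, "tz": 0.004, "ax": 0.07, "ay": 0, "az": 0}, {"fingers": 1, "tx": 0, "ty": 0.014, "tz": 0.004, "ax": 0.0914, "ay": 0, "az": 0}, {"fingers": 1, "tx": 0, "ty": 0.014, "tz": 0.004, "ax": 0.0914, "ay": 0, "az": 0}])

```text
time_s: 16.8
tcp_pos: [0.5001, 0.2663, 0.2401]
ee_rot: [[-0.005, 0.024, 1.0], [-0.001, 1.0, -0.024], [-1.0, -0.001, -0.005]]
wrist_force: [1.0, -0.2, -2.5]
gripper_width: 0.23
```

```bash
python3 mv.py .5022,.2665,.195,88.7
```

```text
t 16.8 p [0.5001 0.2663 0.2401] F [ 1.  -0.2 -2.5] w 0.23 j [  44.   17.   -8.   -0.  -66. -136.] 
 [[-0.005, 0.024, 1.0], [-0.001, 1.0, -0.024], [-1.0, -0.001, -0.005]]
.5022,.2665,.195,88.7 0 t [0.0601 0.0004 0.0031] a [-0.0003 -0.0016  0.0004] deg 0.3
.5022,.2665,.195,88.7 180 t [0.0601 0.0004 0.0031] a [9.997e-01 6.000e-04 2.500e-03] deg 179.9
```

play_rows(commands=[{"fingers": 1, "tx": 0.015, "ty": 0, "tz": 0.002, "ax": 0, "ay": -0.0016, "az": 0}, {"fingers": 1, "tx": 0.03, "ty": 0, "tz": 0.003, "ax": 0, "ay": -0.0016, "az": 0}, {"fingers": 1, "tx": 0.045, "ty": 0, "tz": 0.003, "ax": 0, "ay": -0.0016, "az": 0}, {"fingers": 1, "tx": 0.055, "ty": 0, "tz": 0.003, "ax": 0, "ay": -0.0016, "az": 0}, {"fingers": 1, "tx": 0.06, "ty": 0, "tz": 0.003, "ax": 0, "ay": -0.0016, "az": 0}])

```text
time_s: 17.22
tcp_pos: [0.5027, 0.2657, 0.1947]
ee_rot: [[0.0, 0.022, 1.0], [-0.002, 1.0, -0.022], [-1.0, -0.002, 0.0]]
wrist_force: [0.3, -0.1, -2.4]
gripper_width: 0.229
```

play_rows(commands=[{"fingers": 1, "tx": 0, "ty": 0, "tz": 0, "ax": 0, "ay": 0, "az": 0}, {"fingers": 1, "tx": 0, "ty": 0, "tz": 0, "ax": 0, "ay": 0, "az": 0}, {"fingers": 1, "tx": 0, "ty": 0, "tz": 0, "ax": 0, "ay": 0, "az": 0}])

```text
time_s: 17.47
tcp_pos: [0.5043, 0.2666, 0.1973]
ee_rot: [[0.004, 0.022, 1.0], [0.001, 1.0, -0.022], [-1.0, 0.001, 0.004]]
wrist_force: [-0.1, 0.8, -2.4]
gripper_width: 0.226
```

```bash
python3 mv.py .5022,.2665,.178,88.7
python3 - <<'E'
from h import *
S=viewer.capture('scene');T=viewer.capture('top');save(S,'s5');save(T,'t5')
def c(p,X,w,n=390):
    u,v=np.round(proj(p,X)).astype(int)-w//2
    print(u,v);I=cv2.resize(p['image'][v:v+w,u:u+w,::-1],(n,n),interpolation=cv2.INTER_CUBIC)
    return np.clip(I*1.3,0,255).astype(np.uint8)
X=[.5,.2655,.11]
cv2.imwrite('pics/c5.png',np.hstack([c(S,X,65),c(T,X,65)]))
E
```

```text
t 17.47 p [0.5043 0.2666 0.1973] F [-0.1  0.8 -2.4] w 0.226 j [  44.   19.  -11.    0.  -60. -136.] 
 [[0.004, 0.022, 1.0], [0.001, 1.0, -0.022], [-1.0, 0.001, 0.004]]
.5022,.2665,.178,88.7 0 t [ 0.0257 -0.0002 -0.0029] a [ 0.0001  0.0014 -0.0004] deg 0.3
.5022,.2665,.178,88.7 180 t [ 0.0257 -0.0002 -0.0029] a [-9.999e-01  6.000e-04  2.200e-03] deg 180.0
326 139
142 191
```

View pics/c5.png

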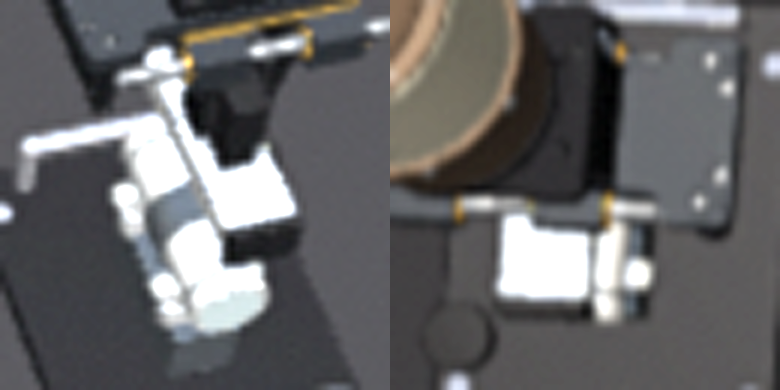

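play_rows(commands=[{"fingers": 1, "tx": 0.006, "ty": 0, "tz": -0.001, "ax": 0, "ay": 0.0007, "az": 0}, {"fingers": 1, "tx": 0.012, "ty": 0, "tz": -0.0015, "ax": 0, "ay": 0.0007, "az": 0}, {"fingers": 1, "tx": 0.018, "ty": 0, "tz": -0.0015, "ax": 0, "ay": 0.0007, "az": 0}, {"fingers": 1, "tx": 0.022, "ty": 0, "tz": -0.0015, "ax": 0, "ay": 0.0007, "az": 0}, {"fingers": 1, "tx": 0.024, "ty": 0, "tz": -0.0015, "ax": 0, "ay": 0.0007, "az": 0}])

```text
time_s: 17.98
tcp_pos: [0.5026, 0.2661, 0.1776]
ee_rot: [[-0.0, 0.023, 1.0], [-0.0, 1.0, -0.023], [-1.0, -0.0, 0.0]]
wrist_force: [-0.3, -0.5, -3.3]
gripper_width: 0.227
```

play_rows(commands=[{"fingers": 1, "tx": 0, "ty": 0, "tz": 0, "ax": 0, "ay": 0, "az": 0}, {"fingers": 1, "tx": 0, "ty": 0, "tz": 0, "ax": 0, "ay": 0, "az": 0}, {"fingers": 1, "tx": 0, "ty": 0, "tz": 0, "ax": 0, "ay": 0, "az": 0}, {"fingers": 1, "tx": 0, "ty": 0, "tz": 0, "ax": 0, "ay": 0, "az": 0}, {"fingers": 1, "tx": 0, "ty": 0, "tz": 0, "ax": 0, "ay": 0, "az": 0}])

```text
time_s: 18.4
tcp_pos: [0.503, 0.2665, 0.1788]
ee_rot: [[0.002, 0.023, 1.0], [0.001, 1.0, -0.023], [-1.0, 0.001, 0.002]]
wrist_force: [0.5, 0.4, -3.7]
gripper_width: 0.231
```

```bash
python3 mv.py .5022,.2665,.178,88.7
python3 - <<'E'
from h import *
S=viewer.capture('scene');T=viewer.capture('top');save(S,'s6');save(T,'t6')
def c(p,X,w,n=390):
    u,v=np.round(proj(p,X)).astype(int)-w//2
    print(u,v);I=cv2.resize(p['image'][v:v+w,u:u+w,::-1],(n,n),interpolation=cv2.INTER_CUBIC)
    return np.clip(I*1.3,0,255).astype(np.uint8)
X=[.5,.2655,.11]
cv2.imwrite('pics/c6.png',np.hstack([c(S,X,65),c(T,X,65)]))
# predicted crop pixels
y=np.radians(-1.3);R=np.array([[np.cos(y),-np.sin(y),0],[np.sin(y),np.cos(y),0],[0,0,1]])
for n,o,pts in(('lamp',[.5022,.2665,.128],[(65,19,24),(65,-19,24),(65,19,0),(65,-19,0),(-65,19,24),(-65,-19,24)]),('barrel',[.5022,.2665,.09],[(55,20,0),(55,-20,0),(55,0,20),(55,0,-20),(-55,20,0),(-55,-20,0)])):
    for m in pts:
        q=R@np.array(m)/1000+o
        print(n,m,[np.round((proj(p,q)-(np.round(proj(p,X)).astype(int)-32)+.5)*6+[dx,0]).astype(int).tolist() for p,dx in((S,0),(T,390))])
E
python3 mv.py
```

```text
t 18.4 p [0.503  0.2665 0.1788] F [ 0.5  0.4 -3.7] w 0.231 j [  44.   20.  -13.    0.  -57. -136.] 
 [[0.002, 0.023, 1.0], [0.001, 1.0, -0.023], [-1.0, 0.001, 0.002]]
.5022,.2665,.178,88.7 0 t [ 0.0011  0.     -0.0011] a [-0.      0.0005 -0.0003] deg 0.1
.5022,.2665,.178,88.7 180 t [ 0.0011  0.     -0.0011] a [ 1.e+00 -4.e-04 -8.e-04] deg 180.0
326 139
142 191
lamp (65, 19, 24) [[297, 242], [533, 24]]
lamp (65, -19, 24) [[223, 257], [621, 28]]
lamp (65, 19, 0) [[288, 271], [545, 34]]
lamp (65, -19, 0) [[215, 286], [631, 39]]
lamp (-65, 19, 24) [[204, 41], [506, 324]]
lamp (-65, -19, 24) [[133, 55], [595, 328]]
barrel (55, 20, 0) [[269, 299], [558, 72]]
barrel (55, -20, 0) [[194, 315], [646, 77]]
barrel (55, 0, 20) [[238, 284], [594, 67]]
barrel (55, 0, -20) [[225, 330], [610, 83]]
barrel (-55, 20, 0) [[194, 132], [536, 315]]
barrel (-55, -20, 0) [[121, 147], [626, 320]]
t 18.5 p [0.503  0.2664 0.1787] F [-0.6  0.5 -3.8] w 0.231 j [  44.   20.  -13.    0.  -57. -136.] 
 [[0.001, 0.023, 1.0], [0.001, 1.0, -0.023], [-1.0, 0.001, 0.001]]
```

View pics/c6.png

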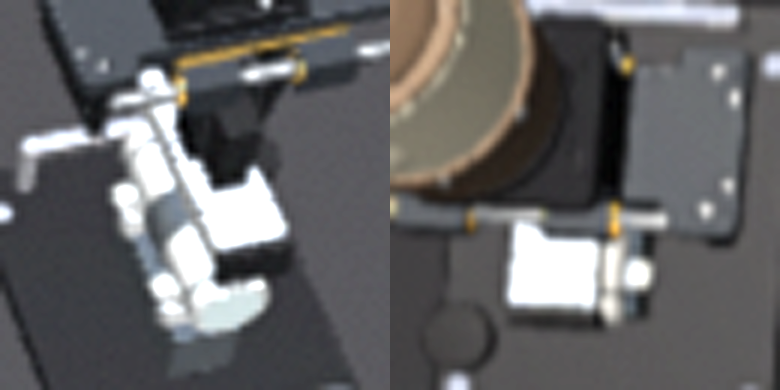

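```bash
cat > ov.py <<'E'
import sys
from h import *
S=viewer.capture('scene');T=viewer.capture('top')
def overlay(p,lamp,barrel,u0,v0,w,n=400):
    k=n/w; I=cv2.resize(p['image'][v0:v0+w,u0:u0+w,::-1],(n,n),interpolation=cv2.INTER_CUBIC); I=np.clip(I*1.2,0,255).astype(np.uint8)
    def px(q): return tuple(np.round(((proj(p,q)-[u0,v0]+.5)*k)).astype(int).tolist())
    y=np.radians(-1.3);R=np.array([[np.cos(y),-np.sin(y),0],[np.sin(y),np.cos(y),0],[0,0,1]])
    C=[R@[sx*.065,sy*.019,z]+lamp for z in(0,.024) for sx,sy in((1,1),(1,-1),(-1,-1),(-1,1))]
    for a in range(4):
        for b,c in((a,(a+1)%4),(a+4,(a+1)%4+4),(a,a+4)): cv2.line(I,px(C[b]),px(C[c]),(0,255,0),1)
    th=np.linspace(0,2*np.pi,60)
    for sx in(-.055,.055):
        cv2.polylines(I,[np.array([px(R@[sx,.02*np.cos(t),.02*np.sin(t)]+barrel) for t in th])],True,(0,0,255),1)
    for sx in(-.012,.012):
        cv2.polylines(I,[np.array([px(R@[sx,.023*np.cos(t),.023*np.sin(t)]+barrel) for t in th])],True,(255,0,255),1)
    return I
if __name__=='__main__':
    a=sys.argv
    L=np.array(eval(a[2]));B=np.array(eval(a[3]))
    cv2.imwrite('pics/'+a[1]+'.png',np.hstack([overlay(S,L,B,335,150,50),overlay(T,L,B,150,200,50)]))
E
python3 ov.py c7 "[.503,.2665,.1285]" "[.502,.2665,.09]"
```

```text
(no output)
```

View pics/c7.png

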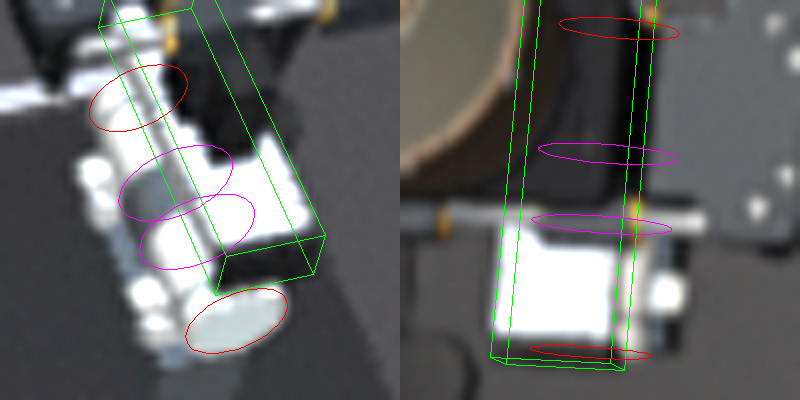

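Run:
```python
from h import *
T=viewer.capture('top');S=viewer.capture('scene');s0=cv2.imread('pics/s0.png')[:,:,::-1].astype(int);t0=cv2.imread('pics/t0.png')[:,:,::-1].astype(int)
for n,X in dict(cap=(.52,-.245,0),thumb=(.32,-.2,.02),driver=(.739,-.345,.01),tube=(.782,.155,.04),mouse=(.593,-.515,.015),bottle=(.6,.515,.09),baffle_far=(.64,.03,.05)).items():
    o=[]
    for p,i0 in((S,s0),(T,t0)):
        u,v=np.round(proj(p,X)).astype(int); o.append(round(float(np.abs(p['image'][v-14:v+14,u-14:u+14].astype(int)-i0[v-14:v+14,u-14:u+14]).mean()),1))
    print(n,o)
s=r.sense();print(s['time_s'],s['tcp_pos'],s['wrist_force'],np.abs(s['joint_velocities']).max(),s['gripper_width'])
job.finish_job()
```

```text
cap [7.5, 3.9]
thumb [7.8, 4.3]
driver [6.1, 3.0]
tube [6.7, 3.1]
mouse [5.0, 2.3]
bottle [10.1, 4.8]
baffle_far [7.3, 3.6]
18.7 [0.50295813 0.26639281 0.17865842] [-0.3620216   0.15595189 -3.52187984] 0.09183202882537918 0.22678133739576486
the job is handed in; nothing more can be done
```

The lens barrel is seated in both V yokes and released. The bar lamp was carried over the baffle and is held still and level above the barrel. I handed the job in at 18.7 s of the 72 s allowed.

**Barrel:** contact came 2.9 mm above the nominal axis height. That matches the 3 mm by which I gripped it above its axis, so it is down in the yokes. A picture after release showed it in both yokes with the focus ring between them.

**Lamp:**
- By the measured tool position, the underside is at about 128.7 mm, roughly 15.7 mm above the focus ring.
- It is centred to within about 1–2 mm of the barrel and in line with it to within about 1°, tilted about 0.1°.
- The wrist carries only the lamp's weight (about 3.5 N), and the joints were practically still at hand-in.

**Other things on the table:** comparing pictures from before and after showed no clear change at the cap, thumbscrew, driver, tube, mouse, bottle or the far part of the baffle. The bottle's difference was slightly higher than the rest, and I did not look into it.

**Disagreements:**
- The two cameras differ by about 3–6 mm in x. I worked from relative moves and the arm's own measurements instead.
- My reading of the barrel's heading from one picture (−0.5°) differed from the base and gripper values (about −1.3°). I set the lamp to the latter.
- In the last overlay the visible part of the focus ring sat slightly toward −x of my prediction, while the barrel's ends matched.

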